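# Nip the plaster molar in the sliding vise and lock the jaw with the square key

### The arm

A 6-joint arm with a two-finger parallel gripper is mounted at the origin on the work surface. World frame = base frame: x ahead of the robot, y to its left, z up, the work surface at z = 0. Lengths are in m, angles in rad, forces in N, time in s.
With the tool pointing down it reaches from about 0.4 to 0.825 m from the base axis. Payload 7 kg.
Tool frame: the origin (TCP) lies on the centre line of the jaws, within the pads' length; the fingertips stand 22 mm ahead of it and the grasp point (between the pads) lies 3 mm ahead of it; z points along the fingers, y is the line along which they close (so a half turn about z gives the same grasp; the last joint's range is limited). The gripper opens to 88 mm and grips with 3 to 60 N. Pads are 19 mm wide; open, the fingers measure 130 mm over their backs; the gripper's body (78 mm by 193 mm) begins 47 mm behind the grasp point.
Start: joints at [1.457, 0.359, 0.012, 0, -1.224, -0.288], TCP at [0.264, 0.621, 0.249] pointing down, gripper open.
Joint ranges: [-3.07, 3.07], [-1.43, 2.12], [-1.02, 1.25], [-3.03, 1.67], [-3.05, -0], [-3.03, 3.03]. Speed limits (rad/s): [2.39, 2.39, 3.01, 3.14, 3.14, 3.14].

### API

Orientations are given as [roll, pitch, yaw] about the fixed x, y, z axes, in that order (R = Rz(yaw) Ry(pitch) Rx(roll)).
In Python, from station import arm gives the robot as it stands.
- The arm moves only by the tool arm_command, never from a script. Its argument "series" is one flat list of numbers, 7 for each row, row after row: the turn, a rotation vector about the tool's x, y, z each as a share of 90 degrees, from -1 to 1, then the shift along the tool's x, y, z each as a share of 0.1 m, from -1 to 1, then the opening, from 0 (shut) to 1 (fully open). A call has 1 to 8 rows; each row is the pose to reach, as a shift and turn from the pose commanded when the call began, along the tool's axes at that moment; what a row does not reach only later rows make up. A row lasts 1/8 s, in which the tool goes at most 62.5 mm and 10.7 degrees, less where a joint would pass 70% of its speed; a pose out of reach is approached as far as the arm can. A call with a number of a shift or a turn outside -1 to 1 is refused whole. A call with a gripper value outside its range is refused whole. The fingers move at their own pace and stop on an object; "force" is the grip in N (left out, the last holds). Time passes only in rows, so rows that repeat a pose let the fingers close. It gives the time, the measured TCP pose, the force, the opening and the grip force at its end, in the units of the state.
- arm.get_state(): the state, without advancing time (a new reading comes with each control period).
- arm.grab_frame(name): name is "side" or "top" or "wrist"; returns the picture (384x512x3 uint8, blue, green, red); there is no depth.
- arm.camera_model(name): a dict with "fovy" (degrees; the focal length in pixels is half the picture's height over the tangent of half this angle, whatever the lens; pixels are square), "cx", "cy" (the principal point, pixels), "D" ([k1, k2, p1, p2, k3] as OpenCV has them; the pictures are not rectified), "pose" (4x4, takes a point from camera to world coordinates). Camera axes: x right, y down, z forward; pixel columns grow to the right and rows downward; lengths in m; the calibration is good to about 2 mm. A picture is of the moment at which its call begins: read the wrist's pose just before it. camera_model takes no time and is no camera call; for the wrist camera it gives the pose at the moment of the call.
- arm.job_done(): hands the job in; it is judged then, once.
The state is a dict: "t": time; "q": joint angles; "qd": joint speeds; "joint_efforts": joint torques, N m; "eef_pos": TCP position; "ee_rot": TCP orientation; "force": force on the tool from outside, world axes, zero at the start; "moment": the same for the moment, N m; "width": finger opening in m; "gripper_force": force on a finger pad.
Only numpy, scipy, OpenCV 4.12 (cv2) and the standard library are available. Lean on these libraries where they do the work, as an engineer would, in place of code of your own. Each camera call takes 0.05 s, during which the arm holds its last target. There are 200 camera calls.

### The job

The chipped plaster molar is waiting to be glued: first push the vise's blue sliding jaw along its bed until the molar's plinth is nipped upright between both jaws, without ramming the plaster. Then take the orange-handled key from its wooden block, fit its square end fully down into the square recess of the brass lock hub on the sliding jaw, turn the hub clockwise to its stop with it, and leave the key standing in the hub. Leave the lung, eyeball and liver models where they are.

Things in the scene. Friction and masses are not known exactly. Their poses are not given: they have to be found in the camera images.
- vise: Fixed dark cast-iron vise, foot 250 x 100 x 10 mm, bed 66 mm wide with its top 30 mm above the shelf (bed spans x -125 to +115 mm). Origin: centre of the underside on the shelf. Its x axis is the slide direction, from the sliding jaw towards the fixed jaw; z up. The fixed jaw's steel gripping face is at x = +60 mm; that jaw reaches to x = +90 mm, is 70 mm wide and 68 mm high above the shelf.
- carriage (a joint): Travel of the blue sliding jaw along the vise's +x, in m: 0 is fully open, grows as it closes, ends at 0.075. At value q its hub axis is at vise x = -0.081 + q and its steel gripping face at vise x = -0.044 + q, so the 44 mm plinth is nipped at q = 0.060. It needs about 6 N to slide and stays where left. The carriage is 70 mm long, 60 mm wide and its top is 65 mm above the shelf.
- push_face (a point): Centre of the sliding jaw's upright rear face (60 mm wide, from the bed at 30 mm to 65 mm above the shelf; the point is 48 mm above the shelf, 33 mm behind the hub axis). Pushing it along the vise's +x closes the jaw. Axes as the vise's.
- hub (a joint): Turn of the brass lock hub, in rad, clockwise seen from above is positive: 0 released (white pointer at the red dot), ends at a firm stop at 1.10 (pointer at the green dot, 63 degrees on). Starts between 0 and 0.2. Stiff: about 0.12 N m, stays where left.
- socket (a point): Centre of the mouth of the square recess in the top of the brass hub, 65 mm above the shelf; the hub is 40 mm across and lies flush in an iron collar 51 mm across, so it can only be turned by the key. The recess is 14 x 14 mm, flat-bottomed, 17 mm deep, with a 1.5 mm bevel at the mouth. z up; x and y are parallel to the recess's sides and turn with the hub.
- key: Loose square-drive key, 98 mm tall, 0.12 kg, standing upright in the block. Origin: centre of its lower end; z up along the shank. The shank is 12 x 12 mm (sides along its x and y; the lowest 4 mm is 10.5 mm square) up to 70 mm; above it the orange wing handle, 56 mm along x, 16 mm thick along y, from 70 to 98 mm. It has about 0.15 to 0.2 rad of free play in the recess.
- key_grip (a point): Centre of the key's orange wing handle, on the key's axis 84 mm above its lower end; axes as the key's.
- holder: Fixed wooden block 70 x 70 x 35 mm with a 14 mm square hole, 25 mm deep, in which the key stands with its lower end 10 mm above the shelf. Origin: centre of the underside; z up.
- molar: Loose white plaster molar model, 55 mm tall, 0.11 kg, on a round plinth of 44 mm diameter and 12 mm height, which is its widest part. Stands on the vise's bed between the jaws. Origin: centre of the plinth's underside; z up.
- lung: Bystander: loose tan plastic lung lobe, standing, 75 mm across with a smaller bulge on its +y side (83 mm that way), 98 mm tall; origin at the centre of its main underside.
- eyeball: Bystander: loose yellowed acrylic eyeball, 52 mm, on a black stub, 74 mm tall; origin at the centre of its underside.
- liver: Bystander: loose maroon rubber liver wedge, about 105 x 62 x 40 mm, lying; origin at the middle of its underside.
There are look-alikes about, which are no part of the job. There is more than one size of the key; the job needs the middle-sized.

How it is judged:
On the way, in this order (a step that is already met when the one before it is completed fails the run):
1. the sliding jaw has been pushed up to the molar, which is nipped upright between the jaws (no more than 3 mm of play), the key not yet in the hub (value of joint carriage above 0.057 m and x of molar in the frame of vise between 0.034 and 0.042 m and y of molar in the frame of vise between -0.02 and 0.02 m and angle between molar's own z axis and vertical below 0.1 rad and distance between key and socket above 0.03 m), for 0.2 s.
2. the key's square end is seated in the hub's recess, the hub not yet turned to its stop (horizontal distance between key and socket below 0.004 m and z of key in the frame of socket below -0.012 m and angle between key's own z axis and vertical below 0.15 rad and value of joint hub below 0.6 rad), for 0.2 s.
At the end, for the whole second after the job is handed in: Hub beyond 0.98 rad; key at rest in the recess, its end 12 mm or more below the mouth, within 4 mm of the axis, leaning under 0.15 rad; carriage joint above 0.057; molar upright within 0.1 rad, its axis at vise x 34 to 42 mm and y within 20 mm, at rest (value of joint hub above 0.98 rad and linear speed of each of key, molar below 0.02 m/s and horizontal distance between key and socket below 0.004 m and z of key in the frame of socket below -0.012 m and angle between key's own z axis and vertical below 0.15 rad and value of joint carriage above 0.057 m and x of molar in the frame of vise between 0.034 and 0.042 m and y of molar in the frame of vise between -0.02 and 0.02 m and angle between molar's own z axis and vertical below 0.1 rad); the robot touches nothing.
It fails at once if the molar is rammed (more than 60 N between it and the vise) (contact force between molar and vise above 60 N).
It fails at once if the lung, eyeball or liver model is moved by more than 20 mm (distance of any of lung, eyeball, liver from where it was at the start of the episode above 0.02 m).
It also fails if it takes over 61 s, if anything falls off the work surface, if the arm or the gripper's body presses on something with over 40 N, if the wrist force passes 120 N, or if a joint passes its speed limit or range.

## Working session

There is one attempt and no reset: what is moved stays moved. The work goes in short steps, Python scripts to look and compute and a tool call to move; the robot and the scene stay as the last step left them, time stands still between calls to the robot, and variables do not carry over. Pictures are saved under pics/ and viewed, at most 10 in all, crops included, and the job is handed in when it is done.

Besides the shell and the picture viewer there is one more tool, called after "Emit:" as name(argument=value, ...), one argument or row to a line, values as JSON. arm_command: Moves the arm, as the interface text tells. Its arguments: {"type":"object","properties":{"series":{"type":"array"},"force":{"type":"number"}},"required":["series"]}

```bash
mkdir -p pics; ls; python3 - <<'E'
from station import arm
import cv2, numpy as np
for n in ("top","side"):
    im=arm.grab_frame(n); cv2.imwrite(f"pics/{n}0.png",im)
    m=arm.camera_model(n); print(n,m["fovy"],m["cx"],m["cy"],m["D"],np.round(m["pose"],3).tolist())
a=cv2.imread("pics/top0.png");cv2.imwrite("pics/top0b.png",cv2.resize(a,(800,600),interpolation=cv2.INTER_CUBIC))
a=cv2.imread("pics/side0.png");cv2.imwrite("pics/side0b.png",cv2.resize(a,(800,600),interpolation=cv2.INTER_CUBIC))
s=arm.get_state();print(s)
E
```

```text
pics
top 55.164552871659566 255.23679629278078 192.14756417451076 [-0.0166107  0.         0.         0.         0.       ] [[0.028, -0.993, 0.111, 0.473], [-1.0, -0.028, -0.006, -0.052], [0.009, -0.11, -0.994, 1.026], [0.0, 0.0, 0.0, 1.0]]
side 55.992408942160694 258.21359472690995 192.50887544968725 [-0.07336264  0.          0.          0.          0.        ] [[-0.934, -0.262, 0.243, 0.381], [-0.357, 0.643, -0.678, 0.471], [0.022, -0.72, -0.694, 0.639], [0.0, 0.0, 0.0, 1.0]]
{'t': 0.1, 'q': array([ 1.45712869e+00,  3.59323399e-01,  1.11615437e-02, -2.61588132e-04,
       -1.22408590e+00, -2.88085369e-01]), 'qd': array([ 0.00047754, -0.00029863,  0.00215118,  0.00045187,  0.00061247,
        0.00118144]), 'joint_efforts': array([-1.68252202e-03, -5.84162378e+01,  2.93753153e+01,  7.01549873e+00,
        1.02076720e-02, -4.90894911e-05]), 'eef_pos': array([0.26383702, 0.62087943, 0.24772436]), 'ee_rot': array([ 3.14013116e+00, -1.76619757e-04, -4.01841943e-01]), 'force': array([ 0.30429063, -0.83433199,  0.01453649]), 'moment': array([-0.0081278 , -0.02498666,  0.00168674]), 'gripper_force': 0.0, 'width': 0.08759140379230192}
```

View pics/top0b.png

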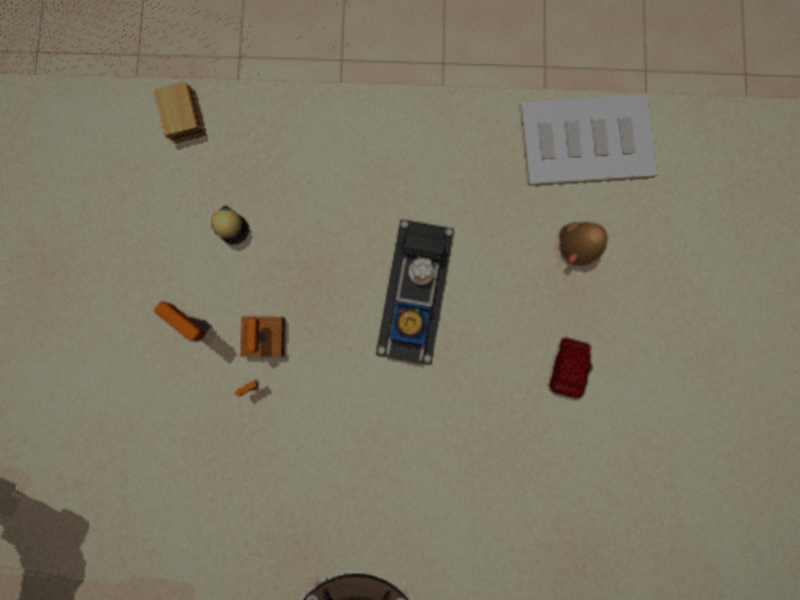

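View pics/side0b.png

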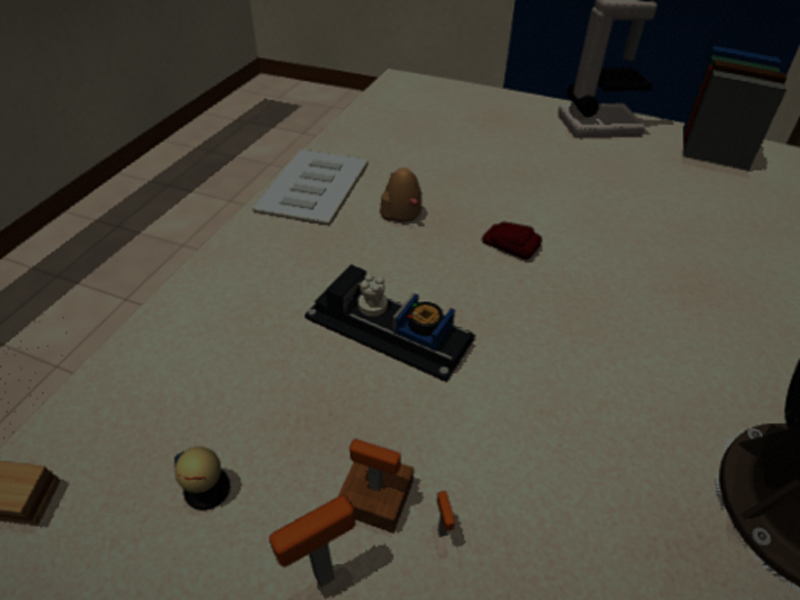

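The top view (at 800x600) shows the vise at about (415,292), with the blue jaw and brass hub at (410,322) and the molar at (421,270). The lung is at (583,243), the liver at (571,368) and the eyeball at (228,224).

There are three orange-handled keys in the top view:
- **Large:** (180,320), standing free.
- **In the wooden block:** (251,335). This is the one meant, because it is the middle size and the only one in the block.
- **Small:** (246,388).

```bash
cat > h.py <<'E'
import cv2, numpy as np
from station import arm
def K(m):
    f=192/np.tan(np.radians(m["fovy"])/2); return np.array([[f,0,m["cx"]],[0,f,m["cy"]],[0,0,1.]])
def rays(m,uv):
    p=cv2.undistortPoints(np.array(uv,float).reshape(-1,1,2),K(m),np.array(m["D"],float)).reshape(-1,2)
    T=np.array(m["pose"]); d=np.c_[p,np.ones(len(p))]@T[:3,:3].T
    return T[:3,3],d
def onz(m,uv,z):
    o,d=rays(m,uv); return o+d*((z-o[2])/d[:,2])[:,None]
def tri(m1,uv1,m2,uv2):
    o1,d1=rays(m1,[uv1]); o2,d2=rays(m2,[uv2]); A=np.c_[d1[0],-d2[0]]
    s=np.linalg.lstsq(A,o2-o1,rcond=None)[0]; a,b=o1+s[0]*d1[0],o2+s[1]*d2[0]
    return (a+b)/2,np.linalg.norm(a-b)
def comps(mask,amin=15):
    n,l,s,c=cv2.connectedComponentsWithStats(mask.astype(np.uint8))
    return [(int(s[i,4]),c[i].round(1),l==i) for i in range(1,n) if s[i,4]>=amin]
def orange(im):
    h=cv2.cvtColor(im,cv2.COLOR_BGR2HSV); return (h[...,0]>=4)&(h[...,0]<=12)&(h[...,1]>200)&(h[...,2]>90)
def rect(mk):
    p=np.argwhere(mk)[:,::-1].astype(np.float32); return cv2.minAreaRect(p)
E
python3 - <<'E'
from h import *
for n in ("top","side"):
    im=cv2.imread(f"pics/{n}0.png"); m=arm.camera_model(n)
    h=cv2.cvtColor(im,cv2.COLOR_BGR2HSV)
    print(n)
    for a,c,mk in comps(orange(im)): print(" or",a,c,rect(mk))
    bl=(h[...,0]>100)&(h[...,0]<130)&(h[...,1]>150)&(h[...,2]>60)
    for a,c,mk in comps(bl,30): print(" bl",a,c,rect(mk))
    br=(h[...,0]>16)&(h[...,0]<28)&(h[...,1]>140)&(h[...,2]>90)
    for a,c,mk in comps(br): print(" br",a,c,rect(mk))
    if n=="top":
        dk=(h[...,2]<75)&(np.indices(h.shape[:2])[0]<300)
        for a,c,mk in comps(cv2.morphologyEx(dk.astype(np.uint8),cv2.MORPH_CLOSE,np.ones((5,5))),300): print(" dk",a,c,rect(mk))
t=cv2.imread("pics/top0.png"); s=cv2.imread("pics/side0.png")
A=cv2.resize(t[180:260,95:195],(400,320),interpolation=3); B=cv2.resize(t[135:240,235:300],(400,646),interpolation=3)[:600]
C=cv2.resize(s[270:380,165:300],(400,326),interpolation=3)
out=np.zeros((600,800,3),np.uint8); out[:320,:400]=A; out[320:600,:400]=cv2.resize(C,(400,280)); out[:,400:]=B
cv2.imwrite("pics/crop1.png",np.clip(out*1.4,0,255).astype(np.uint8))
E
```

```text
top
 or 17 [114.3 201.5] ((114.60591125488281, 201.87648010253906), (10.738058090209961, 1.6269786357879639), 40.601295471191406)
 bl 97 [259.9 215.3] ((261.1000061035156, 214.1999969482422), (22.452171325683594, 9.803059577941895), 18.434947967529297)
 br 148 [262.3 206.2] ((262.2500305175781, 205.75003051757812), (12.727920532226562, 13.435027122497559), 45.0)
 dk 2717 [265.1 186.8] ((265.263427734375, 186.8406219482422), (35.45220184326172, 89.03601837158203), 10.007980346679688)
 dk 353 [368.5 160. ] ((369.10003662109375, 159.80001831054688), (29.516094207763672, 20.124608993530273), 26.56505012512207)
 dk 776 [365.1 235.9] ((365.79241943359375, 235.72642517089844), (23.626014709472656, 36.125823974609375), 15.945395469665527)
side
 or 198 [239.3 288.4] ((239.25, 288.2500305175781), (30.357866287231445, 6.640782833099365), 18.434947967529297)
 or 91 [285.1 324.5] ((285.1192321777344, 324.60382080078125), (20.172332763671875, 4.472995758056641), 74.74488067626953)
 or 603 [198.2 334.7] ((198.292724609375, 334.71405029296875), (11.434618949890137, 53.799659729003906), 61.189208984375)
```

View pics/crop1.png

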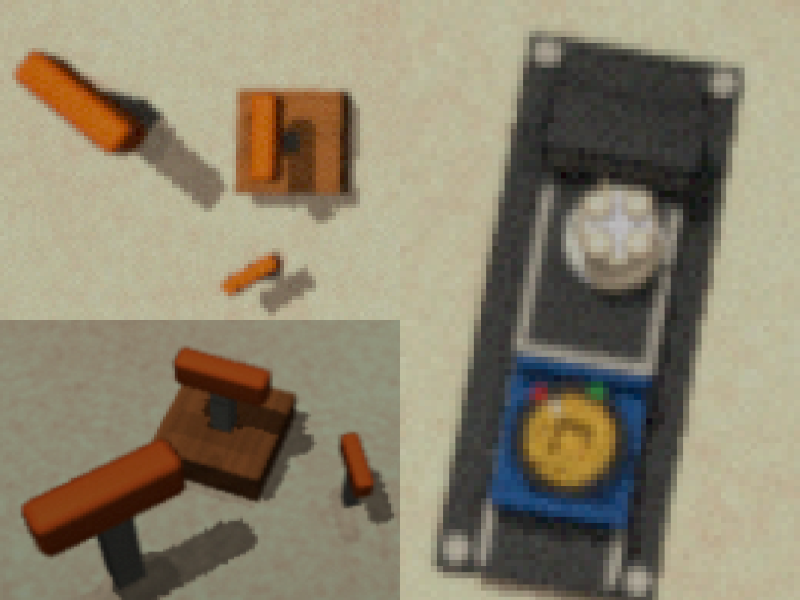

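The crop shows the middle key standing in the wooden block, with its handle at about (161,214) in the raw top view and (239,288) in the side view. The large and small look-alikes stand free. On the vise, the pointer is near the red dot.

```bash
python3 - <<'E'
from h import *
im=cv2.imread("pics/top0.png"); mt=arm.camera_model("top"); ms=arm.camera_model("side")
h=cv2.cvtColor(im,cv2.COLOR_BGR2HSV)
o=(h[...,0]<=13)&(h[...,1]>170)&(h[...,2]>110)
for a,c,mk in comps(o,12):
    if 90<c[0]<200 and 180<c[1]<260: print(a,c,rect(mk))
print("key",tri(mt,(161.2,214.2),ms,(239.3,288.4)))
r=((265.26,186.84),(35.45,89.04),10.008)
c=cv2.boxPoints(r); P=onz(mt,c,.01); print("vise box",P.round(4).tolist(), P.mean(0))
# screws from crop (scale 400/65): 
s=400/65; sc=[(235+(x-400)/s,135+y/s) for x,y in [(546,52),(722,82),(455,548),(637,580)]]
P=onz(mt,sc,.011);print("screws",P.round(4).tolist(),P.mean(0)); 
d=(P[0]+P[1]-P[2]-P[3]);print("yaw",np.arctan2(d[1],d[0]))
print("hub",onz(mt,[(262.3,206.2)],.065))
print("molar",onz(mt,[(235+(615-400)/s,135+235/s)],.07))
print("holder",onz(mt,[(95+294/4-.5,180+142/4)],.035))
print("lung",onz(mt,[(373,155)],.05),"liver",onz(mt,[(365.5,236)],.02))
m=arm.camera_model("wrist");print(m["fovy"],m["D"]);
from scipy.spatial.transform import Rotation as R
s=arm.get_state();T=np.eye(4);T[:3,:3]=R.from_euler("xyz",s["ee_rot"]).as_matrix();T[:3,3]=s["eef_pos"]
print((np.linalg.inv(T)@np.array(m["pose"])).round(3))
E
```

```text
107 [112.4 205. ] ((112.44353485107422, 204.95413208007812), (30.607994079589844, 8.003674507141113), 39.09385681152344)
20 [158.  205.2] ((158.3599853515625, 204.52000427246094), (4.0, 6.800000190734863), 36.869895935058594)
16 [161.6 218.1] ((161.0, 217.5), (13.0, 2.0), 90.0)
key (array([0.51414093, 0.17676116, 0.10373027]), np.float64(0.0015983594492112903))
vise box [[0.4868, -0.0189, 0.01], [0.7346, -0.0546, 0.01], [0.7198, -0.1537, 0.01], [0.4726, -0.1153, 0.01]] [ 0.60344336 -0.08562234  0.01      ]
screws [[0.7244, -0.0639, 0.011], [0.7128, -0.1448, 0.011], [0.4968, -0.0292, 0.011], [0.4848, -0.1109, 0.011]] [ 0.60471176 -0.08723055  0.011     ]
yaw -0.14941980895374307
hub [[ 0.54347417 -0.07705611  0.065     ]]
molar [[ 0.63071252 -0.09480595  0.07      ]]
holder [[0.51340994 0.17507377 0.035     ]]
lung [[ 0.69221609 -0.37439916  0.05      ]] liver [[ 0.47322176 -0.36197016  0.02      ]]
63.12946698220796 [-0.07339424  0.          0.          0.          0.        ]
[[-0.    -0.968 -0.249  0.068]
 [ 1.    -0.    -0.     0.001]
 [ 0.    -0.249  0.968 -0.136]
 [ 0.     0.     0.     1.   ]]
```

Emit:
arm_command(
  series=[0,0,0,0.5,0.5,0,1,0,0,0,1,1,0,1,0,0,0,1,1,0,1],
)

```text
t: 0.48
eef_pos: [0.3176, 0.487, 0.2487]
ee_rot: [3.141, 0.0, -0.404]
force: [0.2, 0.5, 0.3]
width: 0.0874
gripper_force: 0.0
```

Emit:
arm_command(
  series=[0,0,0,0.5,0.5,0,1,0,0,0,1,1,0,1,0,0,0,1,1,0,1],
)

```text
t: 0.85
eef_pos: [0.3704, 0.3564, 0.2487]
ee_rot: [-3.142, 0.0, -0.404]
force: [0.5, -0.5, 0.2]
width: 0.0879
gripper_force: 0.0
```

Emit:
arm_command(
  series=[0,0,0,0.5,0.5,0,1,0,0,0,1,1,0,1,0,0,0,1,1,0,1],
)

```text
t: 1.23
eef_pos: [0.4234, 0.2259, 0.2486]
ee_rot: [3.142, 0.0, -0.404]
force: [0.4, 0.3, -0.1]
width: 0.0874
gripper_force: 0.0
```

Emit:
arm_command(
  series=[0,0,-0.128,0.2,0.35,0,1,0,0,-0.256,0.3,0.4,0,1,0,0,-0.256,0.3,0.4,0,1,0,0,-0.256,0.3,0.4,0,1],
)

```text
t: 1.72
eef_pos: [0.4347, 0.1801, 0.2484]
ee_rot: [3.142, 0.0, -0.003]
force: [-0.4, -0.5, -0.1]
width: 0.0876
gripper_force: 0.0
```

```bash
python3 - <<'E'
from h import *
mt=arm.camera_model("top"); ms=arm.camera_model("side")
print("big",tri(mt,(112.4,205),ms,(198.2,334.7)))
s=arm.get_state();print(s["t"],s["eef_pos"],s["ee_rot"])
m=arm.camera_model("wrist");im=arm.grab_frame("wrist");cv2.imwrite("pics/w1.png",im);np.save("w1pose.npy",m["pose"])
o=orange(im)
for a,c,mk in comps(o,40): print(a,c,rect(mk))
E
```

```text
big (array([0.53095603, 0.28732129, 0.13818541]), np.float64(0.0005969386057235151))
1.725 [0.43474104 0.18014425 0.24842626] [ 3.14157303e+00  1.64659621e-04 -2.68654962e-03]
1033 [115.7  77.1] ((112.75041198730469, 76.44474029541016), (105.87174987792969, 28.46910858154297), 35.417057037353516)
446 [253.9 100.9] ((253.17372131347656, 98.927734375), (66.11099243164062, 19.20920181274414), 88.45184326171875)
167 [239.4 186.7] ((240.7719268798828, 186.6475372314453), (11.111958503723145, 35.558265686035156), 57.094757080078125)
```

View pics/w1.png

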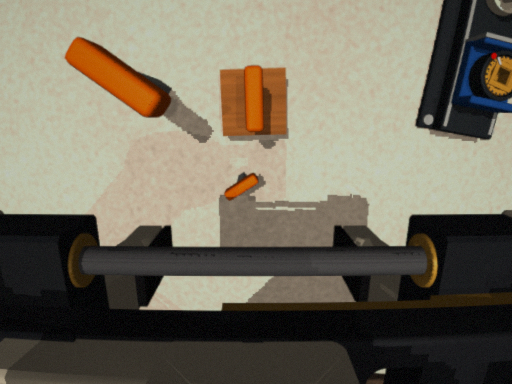

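The wrist view shows the target key's handle at (253,99), upright in its block (221–288, 68–136). The big key's handle runs from (75,48) to (160,105), and the small key is at (240,187). The vise's hub is at the right edge, about (495,76).

```bash
python3 - <<'E'
from h import *
m=arm.camera_model("wrist"); m["pose"]=np.load("w1pose.npy")
im=cv2.imread("pics/w1.png");h=cv2.cvtColor(im,cv2.COLOR_BGR2HSV)
print("block",onz(m,[(221,70),(286,68),(288,136),(222,136)],.035).round(4).tolist(),onz(m,[(221,70),(286,68),(288,136),(222,136)],.035).mean(0))
b=cv2.boxPoints(((253.17,98.93),(66.1,19.2),88.45)); 
for z in(.094,.108):print("handle",z,onz(m,b,z).round(4).tolist(),onz(m,b,z).mean(0))
print("big ends",onz(m,[(75,45),(160,95),(152,114),(68,58)],.16).round(3).tolist())
print("small",onz(m,[(240,187)],.05))
E
```

```text
block [[0.5488, 0.2118, 0.035], [0.5507, 0.1429, 0.035], [0.4792, 0.1394, 0.035], [0.4794, 0.2123, 0.035]] [0.5145305  0.17660709 0.035     ]
handle 0.094 [[0.544, 0.1871, 0.094], [0.5444, 0.1703, 0.094], [0.4869, 0.1684, 0.094], [0.4865, 0.186, 0.094]] [0.5154689  0.17795455 0.094     ]
handle 0.108 [[0.542, 0.1867, 0.108], [0.5424, 0.1707, 0.108], [0.4876, 0.1689, 0.108], [0.4872, 0.1857, 0.108]] [0.514813   0.17800036 0.108     ]
big ends [[0.551, 0.301, 0.16], [0.516, 0.243, 0.16], [0.503, 0.249, 0.16], [0.543, 0.307, 0.16]]
small [[0.42493454 0.19251195 0.05      ]]
```

Emit:
arm_command(
  series=[0,0,0,0,0.5,0,0,0,0,0,0,1,0,0],
)

```text
t: 2.02
eef_pos: [0.4346, 0.0793, 0.2485]
ee_rot: [3.141, 0.0, 0.0]
force: [1.0, -0.1, -0.1]
width: 0.073
gripper_force: 0.0
```

Emit:
arm_command(
  series=[0,0,0,0,0.5,0,0,0,0,0,0,1,0,0],
)

```text
t: 2.28
eef_pos: [0.4348, -0.0214, 0.2488]
ee_rot: [-3.141, -0.001, -0.001]
force: [2.0, -0.4, 0.6]
width: 0.0533
gripper_force: 0.0
```

Emit:
arm_command(
  series=[0,0,0.093,-0.1,0.45,0,0,0,0,0.093,-0.1,0.45,0,0,0,0,0.093,-0.1,0.45,0,0],
)

```text
t: 2.65
eef_pos: [0.4251, -0.0653, 0.2486]
ee_rot: [-3.141, -0.0, -0.146]
force: [0.8, 0.7, 1.0]
width: 0.0232
gripper_force: 0.0
```

```bash
python3 - <<'E'
from h import *
s=arm.get_state();print(s["t"],s["eef_pos"],s["ee_rot"],s["q"])
m=arm.camera_model("wrist");im=arm.grab_frame("wrist");cv2.imwrite("pics/w2.png",im);np.save("w2pose.npy",m["pose"])
cv2.imwrite("pics/w2c.png",cv2.resize(im[0:220,110:400],(790,599),interpolation=3))
E
```

```text
2.65 [ 0.4251035  -0.06530823  0.24863363] [-3.14140989e+00 -2.98123753e-04 -1.46416882e-01] [ 3.09770420e-01 -5.97400973e-02 -4.93028341e-01 -3.60842718e-05
 -1.13715993e+00  1.11462421e+00]
```

View pics/w2c.png

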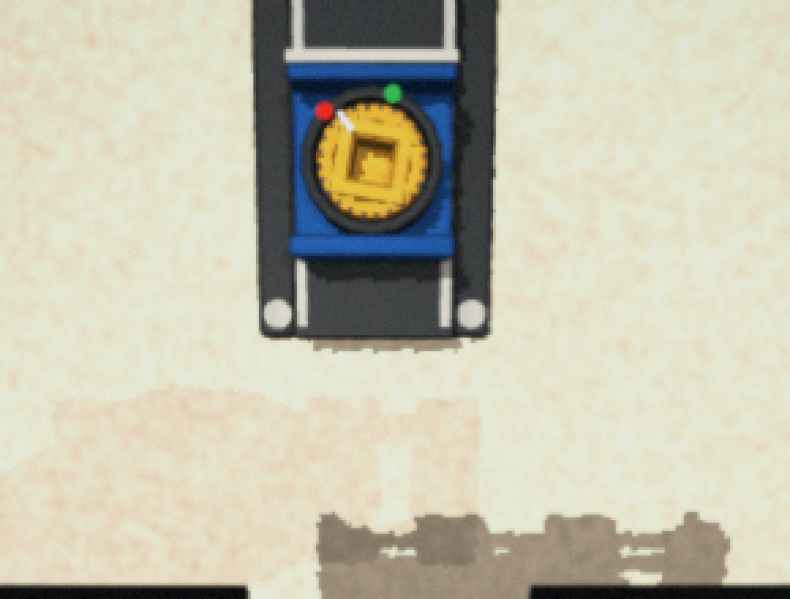

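The crop shows the vise squarely aligned with the tool. The hub centre is at crop (372,162), the pointer is just past the red dot, and the rear screws are at (278,314) and (471,314). The jaw's rear top edge is at row 237, and the recess is turned only a few degrees.

```bash
python3 - <<'E'
from h import *
m=arm.camera_model("wrist"); m["pose"]=np.load("w2pose.npy")
im=cv2.imread("pics/w2.png");h=cv2.cvtColor(im,cv2.COLOR_BGR2HSV)
k=790/290; f=lambda x,y:(110+(x+.5)/k-.5,(y+.5)/k-.5)
S=onz(m,[f(278,314),f(471,314)],.011);d=S[0]-S[1];print("screws",S.round(4).tolist(),"yaw",np.arctan2(d[1],d[0])-np.pi/2)
br=(h[...,0]>15)&(h[...,0]<32)&(h[...,1]>120)&(h[...,2]>80)
c=max(comps(br,50),key=lambda t:t[0] if t[1][1]<110 else 0); hull=cv2.convexHull(np.argwhere(c[2])[:,::-1].astype(np.int32)); e=cv2.fitEllipse(hull);print(e)
H=onz(m,[e[0]],.065);print("hub",H)
E_=onz(m,[f(291,237),f(455,237)],.065);print("rear edge",E_.round(4).tolist())
sq=[f(352,140),f(396,138),f(396,182),f(352,182)]
P=onz(m,sq,.063);print("socket",P.round(4).tolist(),P.mean(0))
for i in range(4):
    v=P[(i+1)%4]-P[i];print(np.degrees(np.arctan2(v[1],v[0])).round(1),np.linalg.norm(v).round(4),end=" ")
E
```

```text
screws [[0.4988, -0.0294, 0.011], [0.4866, -0.1111, 0.011]] yaw -0.14730143970392562
((246.10293579101562, 58.69654846191406), (40.55721664428711, 42.99585723876953), 3.3750693798065186)
hub [[ 0.54515677 -0.07806436  0.065     ]]
rear edge [[0.5237, -0.0455, 0.065], [0.5151, -0.1038, 0.065]]
socket [[0.5535, -0.0723, 0.063], [0.5518, -0.0878, 0.063], [0.5371, -0.0856, 0.063], [0.5394, -0.0701, 0.063]] [ 0.54543736 -0.07892045  0.063     ]
-96.0 0.0156 171.7 0.0149 81.5 0.0157 -8.8 0.0143
```

Emit:
arm_command(
  series=[0,0,0,0.25,-0.02,0.5,0,0,0,0,0.5,-0.05,1,0,0,0,0,0.5,-0.05,1,0],
)

```text
t: 3.08
eef_pos: [0.4741, -0.0672, 0.1444]
ee_rot: [3.139, 0.008, -0.145]
force: [-0.3, 0.4, 0.6]
width: 0.0001
gripper_force: 0.0
```

Emit:
arm_command(
  series=[0,0,0,0,0,0.43,0,0,0,0,0,0,0.87,0,0,0,0,0,0,0.87,0,0,0,0,0,0,0.87,0],
)

```text
t: 3.58
eef_pos: [0.4764, -0.0673, 0.0635]
ee_rot: [-3.141, -0.002, -0.144]
force: [0.0, 0.1, 0.6]
width: 0.0001
gripper_force: 0.0
```

Emit:
arm_command(
  series=[0,0,0,0.05,0,0,0,0,0,0,0.1,0,0,0,0,0,0,0.15,0,0,0,0,0,0,0.2,0,0,0],
)

```text
t: 4.08
eef_pos: [0.4953, -0.0711, 0.0618]
ee_rot: [-3.141, -0.0, -0.146]
force: [0.1, 0.2, -0.5]
width: 0.0005
gripper_force: 0.0
```

Emit:
arm_command(
  series=[0,0,0,0.04,0,0,0,0,0,0,0.08,0,0,0,0,0,0,0.12,0,0,0,0,0,0,0.16,0,0,0],
)

```text
t: 4.58
eef_pos: [0.5089, -0.0734, 0.0611]
ee_rot: [3.141, 0.004, -0.146]
force: [-5.7, 2.9, 5.3]
width: 0.0003
gripper_force: 3.1
```

Emit:
arm_command(
  series=[0,0,0,0.03,0,0,0,0,0,0,0.06,0,0,0,0,0,0,0.09,0,0,0,0,0,0,0.12,0,0,0],
)

```text
t: 5.08
eef_pos: [0.5207, -0.0752, 0.0611]
ee_rot: [3.141, 0.004, -0.146]
force: [-6.1, 2.0, 4.1]
width: 0.0002
gripper_force: 3.1
```

```bash
python3 - <<'E'
from h import *
s=arm.get_state();print(s["t"],s["eef_pos"],s["ee_rot"])
m=arm.camera_model("wrist");im=arm.grab_frame("wrist");cv2.imwrite("pics/w3.png",im);np.save("w3pose.npy",m["pose"])
E
```

```text
5.075 [ 0.52067685 -0.07519858  0.06109719] [ 3.1408664   0.00363823 -0.14635604]
```

View pics/w3.png

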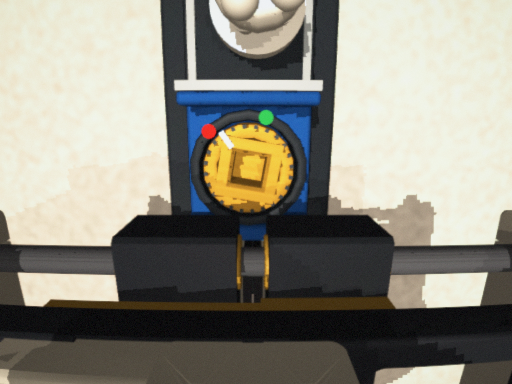

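The wrist view shows the fingers against the jaw's rear, the hub at (249,168), the steel face's front edge at row 80 and the near plinth edge at about (257,57). There is still a gap to close.

```bash
python3 - <<'E'
from h import *
m=arm.camera_model("wrist"); m["pose"]=np.load("w3pose.npy")
im=cv2.imread("pics/w3.png");h=cv2.cvtColor(im,cv2.COLOR_BGR2HSV)
br=(h[...,0]>15)&(h[...,0]<32)&(h[...,1]>120)&(h[...,2]>80)
c=max((t for t in comps(br,50) if 120<t[1][1]<210),key=lambda t:t[0]); e=cv2.fitEllipse(cv2.convexHull(np.argwhere(c[2])[:,::-1].astype(np.int32)));print(e)
C=np.array([.6047,-.0872]);u=np.array([np.cos(-.148),np.sin(-.148)]);n=np.array([-u[1],u[0]])
v=lambda P:((P[:,:2]-C)@np.c_[u,n]).round(4).tolist()
H=onz(m,[e[0]],.065);print("hub",H,v(H))
print("face",v(onz(m,[(249,80)],.065)),"plinth near top",v(onz(m,[(257,53)],.042)),"bottom",v(onz(m,[(257,58)],.03)))
s=np.array([0.52067685,-0.07519858]);print("tcp",v(s[None]))
sq=[(236,151),(270,150),(270,184),(236,185)];P=onz(m,sq,.064)
for i in range(4):
    w=P[(i+1)%4]-P[i];print(np.degrees(np.arctan2(w[1],w[0])).round(1),np.linalg.norm(w).round(4),end=" ")
E
```

```text
((248.08734130859375, 167.5194854736328), (89.55652618408203, 90.69981384277344), 89.19618225097656)
hub [[ 0.56573307 -0.08108968  0.065     ]] [[-0.0394, 0.0003]]
face [[-0.0038, -0.0001]] plinth near top [[0.0107, -0.0036]] bottom [[0.0104, -0.0038]]
tcp [[-0.0849, -0.0005]]
-96.7 0.0145 172.4 0.0148 83.3 0.0149 -9.1 0.0148
```

Emit:
arm_command(
  series=[0,0,0,0.02,0,0,0,0,0,0,0.04,0,0,0,0,0,0,0.06,0,0,0,0,0,0,0.08,0,0,0,0,0,0,0.1,0,0,0,0,0,0,0.12,0,0,0,0,0,0,0.14,0,0,0],
)

```text
t: 6.0
eef_pos: [0.5344, -0.0773, 0.061]
ee_rot: [3.141, 0.004, -0.146]
force: [-6.2, 1.1, 5.1]
width: 0.0008
gripper_force: 3.4
```

Emit:
arm_command(
  series=[0,0,0,0.005,0,0,0,0,0,0,0.01,0,0,0,0,0,0,0.015,0,0,0],
)

```text
t: 6.38
eef_pos: [0.5358, -0.0775, 0.0611]
ee_rot: [3.141, 0.004, -0.146]
force: [-5.9, 2.7, 3.6]
width: 0.0004
gripper_force: 3.4
```

Emit:
arm_command(
  series=[0,0,0,0.005,0,0,0,0,0,0,0.01,0,0,0],
)

```text
t: 6.62
eef_pos: [0.5367, -0.0776, 0.061]
ee_rot: [3.141, 0.004, -0.146]
force: [-6.5, 1.6, 4.4]
width: 0.0002
gripper_force: 3.4
```

Emit:
arm_command(
  series=[0,0,0,0.005,0,0,0,0,0,0,0.008,0,0,0],
)

```text
t: 6.88
eef_pos: [0.5375, -0.0778, 0.0611]
ee_rot: [3.141, 0.004, -0.146]
force: [-6.6, 1.6, 5.7]
width: 0.0003
gripper_force: 3.4
```

Emit:
arm_command(
  series=[0,0,0,0.005,0,0,0,0,0,0,0.005,0,0,0],
)

```text
t: 7.12
eef_pos: [0.5381, -0.0778, 0.0611]
ee_rot: [3.141, 0.004, -0.146]
force: [-5.8, 1.7, 4.8]
width: 0.0003
gripper_force: 3.2
```

Emit:
arm_command(
  series=[0,0,0,0.005,0,0,0,0,0,0,0.005,0,0,0],
)

```text
t: 7.38
eef_pos: [0.5386, -0.0779, 0.0611]
ee_rot: [3.141, 0.004, -0.146]
force: [-5.7, 1.3, 5.1]
width: 0.0006
gripper_force: 3.3
```

```bash
python3 - <<'E'
from h import *
m=arm.camera_model("wrist");im=arm.grab_frame("wrist");cv2.imwrite("pics/w4.png",im);np.save("w4pose.npy",m["pose"])
s=arm.get_state();print(s["t"],s["eef_pos"],s["force"])
h=cv2.cvtColor(im,cv2.COLOR_BGR2HSV)
br=(h[...,0]>15)&(h[...,0]<32)&(h[...,1]>120)&(h[...,2]>80)
c=max((t for t in comps(br,50) if 120<t[1][1]<210),key=lambda t:t[0]); e=cv2.fitEllipse(cv2.convexHull(np.argwhere(c[2])[:,::-1].astype(np.int32)));print(e)
C=np.array([.6047,-.0872]);u=np.array([np.cos(-.148),np.sin(-.148)]);n=np.array([-u[1],u[0]])
H=onz(m,[e[0]],.065);print(H,(H[:,:2]-C)@np.c_[u,n])
cv2.imwrite("pics/w4c.png",cv2.resize(im[0:110,150:350],(800,440),interpolation=3))
E
```

```text
7.425 [ 0.53854681 -0.07789419  0.06105023] [-6.62869742  2.23925437  4.14351394]
((248.06045532226562, 167.5801544189453), (89.41475677490234, 90.6629867553711), 89.84284210205078)
[[ 0.58359903 -0.08376905  0.065     ]] [[-0.02137622  0.00028189]]
```

View pics/w4c.png

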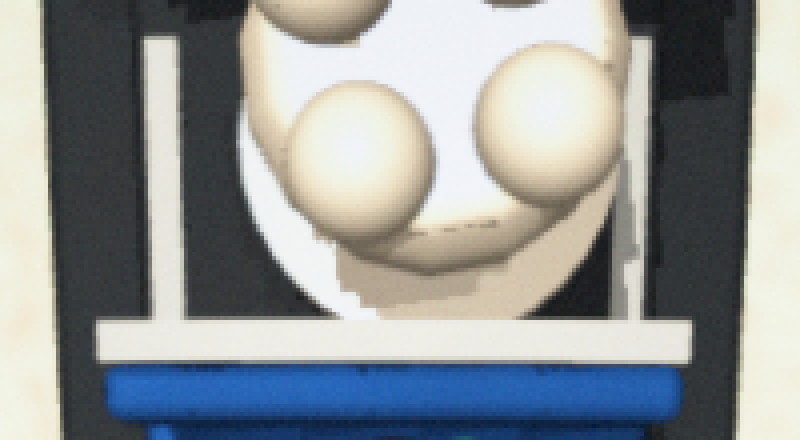

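The jaw's steel face is now touching or hiding the plinth's near edge, but the force has not risen yet. I'll creep on.

Emit:
arm_command(
  series=[0,0,0,0.005,0,0,0,0,0,0,0.005,0,0,0],
)

```text
t: 7.68
eef_pos: [0.5391, -0.078, 0.0611]
ee_rot: [3.141, 0.004, -0.146]
force: [-6.7, 2.1, 4.5]
width: 0.0009
gripper_force: 3.3
```

Emit:
arm_command(
  series=[0,0,0,0.005,0,0,0,0,0,0,0.005,0,0,0],
)

```text
t: 7.92
eef_pos: [0.5395, -0.0781, 0.061]
ee_rot: [3.141, 0.004, -0.146]
force: [-5.8, 2.6, 4.8]
width: 0.0005
gripper_force: 3.3
```

Emit:
arm_command(
  series=[0,0,0,0.005,0,0,0,0,0,0,0.005,0,0,0],
)

```text
t: 8.18
eef_pos: [0.54, -0.0781, 0.061]
ee_rot: [3.141, 0.004, -0.146]
force: [-6.5, 0.8, 5.3]
width: 0.0005
gripper_force: 3.3
```

Emit:
arm_command(
  series=[0,0,0,0.005,0,0,0,0,0,0,0.005,0,0,0],
)

```text
t: 8.43
eef_pos: [0.5405, -0.0782, 0.061]
ee_rot: [3.141, 0.004, -0.146]
force: [-6.2, 1.8, 4.5]
width: 0.0008
gripper_force: 3.3
```

Emit:
arm_command(
  series=[0,0,0,0.005,0,0,0,0,0,0,0.005,0,0,0],
)

```text
t: 8.68
eef_pos: [0.5411, -0.0783, 0.0611]
ee_rot: [3.141, 0.004, -0.146]
force: [-7.4, 2.3, 4.4]
width: 0.0004
gripper_force: 3.3
```

Emit:
arm_command(
  series=[0,0,0,0.005,0,0,0,0,0,0,0.005,0,0,0],
)

```text
t: 8.93
eef_pos: [0.5415, -0.0783, 0.0611]
ee_rot: [3.141, 0.004, -0.146]
force: [-6.3, 1.8, 4.4]
width: 0.0002
gripper_force: 3.3
```

Emit:
arm_command(
  series=[0,0,0,0.005,0,0,0,0,0,0,0.005,0,0,0],
)

```text
t: 9.18
eef_pos: [0.5417, -0.0784, 0.061]
ee_rot: [3.141, 0.005, -0.146]
force: [-7.0, 3.4, 6.4]
width: 0.0006
gripper_force: 4.0
```

Emit:
arm_command(
  series=[0,0,0,0.005,0,0,0,0,0,0,0.005,0,0,0],
)

```text
t: 9.43
eef_pos: [0.5418, -0.0784, 0.061]
ee_rot: [3.141, 0.005, -0.147]
force: [-8.8, 4.0, 7.2]
width: 0.0002
gripper_force: 4.8
```

```bash
python3 - <<'E'
from h import *
s=arm.get_state();print(s["t"],s["eef_pos"],s["force"])
m=arm.camera_model("side");im=arm.grab_frame("side");cv2.imwrite("pics/s5.png",im);
cv2.imwrite("pics/s5c.png",cv2.resize(im[160:250,190:310],(800,600),interpolation=3))
E
```

```text
9.425 [ 0.5417534  -0.07840513  0.06104485] [-8.79369001  3.98237831  7.19062017]
```

View pics/s5c.png

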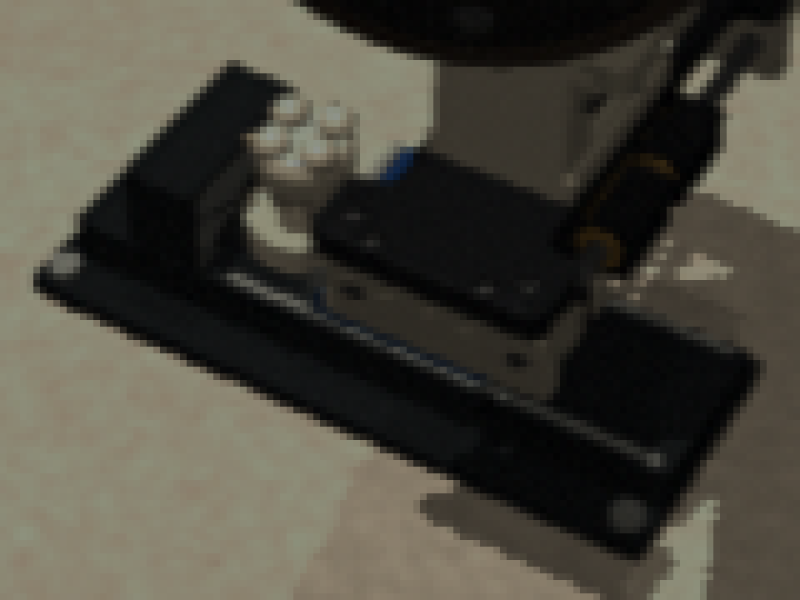

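The TCP has stalled and the force is rising, from 6 to 9 N: the plinth is nipped. I'm backing off, rising and going to the key. The gripper will be turned so that its long body stays clear of the tall look-alike.

Emit:
arm_command(
  series=[0,0,0,-0.1,0,0,0,0,0,0,-0.2,0,0,0,0,0,0,-0.2,0,-0.5,0,0,0,0,-0.2,0,-1,0,0,0,0,-0.2,0,-1,0],
)

```text
t: 10.1
eef_pos: [0.5271, -0.075, 0.1659]
ee_rot: [-3.139, -0.008, -0.145]
force: [0.1, 0.9, -0.6]
width: 0.0002
gripper_force: 0.0
```

Emit:
arm_command(
  series=[0,0,0,0,-0.3,-0.4,1,0,0,0,0,-0.7,-0.8,1,0,0,0,0,-1,-0.8,1],
)

```text
t: 10.48
eef_pos: [0.5407, 0.0252, 0.2445]
ee_rot: [-3.139, -0.005, -0.145]
force: [0.3, 0.4, -1.5]
width: 0.0248
gripper_force: 0.0
```

Emit:
arm_command(
  series=[0,0,0.1,0,-0.3,0,1,0,0,0.2,0,-0.6,0,1,0,0,0.3,0,-0.8,0,1,0,0,0.4,0,-1,0,1,0,0,0.5,0,-1,0,1],
)

```text
t: 11.1
eef_pos: [0.5534, 0.1236, 0.2405]
ee_rot: [3.141, 0.0, -0.935]
force: [-1.2, -0.3, -0.1]
width: 0.0752
gripper_force: 0.0
```

Emit:
arm_command(
  series=[0,0,0.1,-0.2,-0.01,0,1,0,0,0.2,-0.4,-0.02,0,1,0,0,0.3,-0.66,-0.04,0,1,0,0,0.388,-0.66,-0.04,0,1,0,0,0.388,-0.66,-0.04,0,1],
)

```text
t: 11.72
eef_pos: [0.5171, 0.1779, 0.2409]
ee_rot: [3.141, -0.0, -1.539]
force: [-0.4, 0.9, -0.1]
width: 0.0875
gripper_force: 0.0
```

```bash
python3 - <<'E'
from h import *
s=arm.get_state();print(s["t"],s["eef_pos"],s["ee_rot"],s["q"])
m=arm.camera_model("wrist");im=arm.grab_frame("wrist");cv2.imwrite("pics/w6.png",im);np.save("w6pose.npy",m["pose"])
for a,c,mk in comps(orange(im),40):
    r=rect(mk);print(a,c,r);b=cv2.boxPoints(r)
    P=onz(m,b,.108);print(P.round(4).tolist(),P.mean(0).round(4))
E
```

```text
11.725 [0.51708302 0.17791905 0.24091596] [ 3.14097237e+00 -2.95764634e-04 -1.53912706e+00] [ 6.89658358e-01  1.54150079e-01 -2.83029431e-01 -1.60340814e-04
 -1.13428848e+00 -6.57921349e-01]
114 [334.3 195.3] ((336.7165832519531, 198.0636749267578), (33.998504638671875, 10.454937934875488), 61.38954162597656)
[[0.454, 0.1686, 0.108], [0.4462, 0.1638, 0.108], [0.4286, 0.1908, 0.108], [0.4365, 0.1959, 0.108]] [0.4413 0.1798 0.108 ]
907 [252.7 192.4] ((254.0, 192.5), (17.0, 60.0), 90.0)
[[0.5425, 0.1699, 0.108], [0.4895, 0.1682, 0.108], [0.4887, 0.1838, 0.108], [0.5423, 0.1854, 0.108]] [0.5157 0.1768 0.108 ]
312 [249.8 292.4] ((248.5, 292.0), (20.0, 35.0), 90.0)
[[0.535, 0.2664, 0.108], [0.5013, 0.2653, 0.108], [0.5003, 0.2875, 0.108], [0.5347, 0.2886, 0.108]] [0.5178 0.2769 0.108 ]
```

View pics/w6.png

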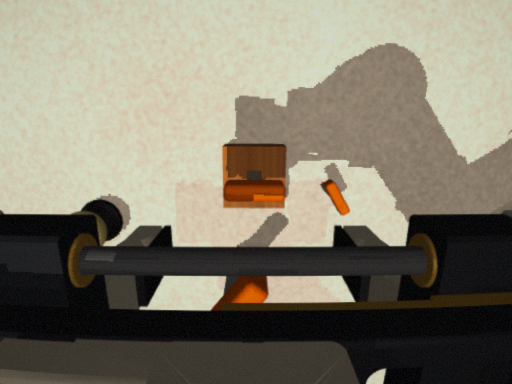

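The wrist view shows the target key's handle at (254,192), centred between the open fingers. The small key at (336,198) and the big key at (245,292) are both clear of the fingers. Descending to grip.

Emit:
arm_command(
  series=[0,0,0,0.01,0.015,0.4,1,0,0,0,0.01,0.015,0.8,1,0,0,0,0.01,0.015,1,1,0,0,0,0.01,0.015,1,1],
)

```text
t: 12.28
eef_pos: [0.5153, 0.1758, 0.1398]
ee_rot: [3.138, -0.002, -1.539]
force: [1.2, 0.0, -0.3]
width: 0.0876
gripper_force: 0.0
```

Emit:
arm_command(
  series=[0,0,0,0,0,0.2,1,0,0,0,0,0,0.35,1,0,0,0,0,0,0.44,1,0,0,0,0,0,0.44,1],
)

```text
t: 12.78
eef_pos: [0.516, 0.1766, 0.0972]
ee_rot: [3.141, -0.001, -1.54]
force: [0.2, 0.2, -0.1]
width: 0.0875
gripper_force: 0.0
```

Emit:
arm_command(
  series=[0,0,0,0,0,0,0.4,0,0,0,0,0,0,0.4,0,0,0,0,0,0,0.4,0,0,0,0,0,0,0.4,0,0,0,0,0,0,0.4,0,0,0,0,0,0,0.4],
  force=25,
)

```text
t: 13.52
eef_pos: [0.5163, 0.1769, 0.0978]
ee_rot: [-3.141, 0.0, -1.541]
force: [-0.1, 0.1, 2.3]
width: 0.056
gripper_force: 25.0
```

Gripped at 56 mm. Lifting the key and carrying it towards the hub, stopping short to look.

Emit:
arm_command(
  series=[0,0,0,0,0,-0.2,0.4,0,0,0,0,0,-0.5,0.4,0,0,0,0,0,-1,0.4,0,0,0,0,0,-1,0.4],
)

```text
t: 14.02
eef_pos: [0.518, 0.1779, 0.2014]
ee_rot: [-3.136, 0.004, -1.54]
force: [0.2, -1.3, -1.1]
width: 0.0555
gripper_force: 25.0
```

Emit:
arm_command(
  series=[0,0,0.05,0.4,-0.3,-0.2,0.4,0,0,0.1,0.8,-0.6,-0.2,0.4,0,0,0.106,1,-0.6,-0.2,0.4,0,0,0.106,1,-0.6,-0.2,0.4],
)

```text
t: 14.52
eef_pos: [0.5783, 0.0772, 0.2163]
ee_rot: [3.139, -0.001, -1.709]
force: [0.7, 0.9, -1.6]
width: 0.056
gripper_force: 25.0
```

Emit:
arm_command(
  series=[0,0,0,0.4,0,0,0.4,0,0,0,0.8,0.05,0,0.4,0,0,0,0.85,0.1,0,0.4,0,0,0,0.85,0.1,0,0.4],
)

```text
t: 15.02
eef_pos: [0.5571, -0.0037, 0.2175]
ee_rot: [3.141, 0.0, -1.707]
force: [0.4, 0.4, 0.3]
width: 0.056
gripper_force: 25.0
```

```bash
python3 - <<'E'
from h import *
s=arm.get_state();print(s["t"],s["eef_pos"],s["ee_rot"],s["width"],s["gripper_force"],s["force"])
m=arm.camera_model("wrist");im=arm.grab_frame("wrist");cv2.imwrite("pics/w7.png",im);np.save("w7pose.npy",m["pose"])
h=cv2.cvtColor(im,cv2.COLOR_BGR2HSV)
br=(h[...,0]>15)&(h[...,0]<32)&(h[...,1]>120)&(h[...,2]>80)
for a,c,mk in comps(br,50):
    if c[1]<215:
        e=cv2.fitEllipse(cv2.convexHull(np.argwhere(mk)[:,::-1].astype(np.int32)));print(a,e,onz(m,[e[0]],.065))
E
```

```text
15.025 [ 0.55713489 -0.00370099  0.21750149] [ 3.14149692e+00  2.50592319e-04 -1.70676430e+00] 0.055990372340644357 24.998878240585327 [0.41608375 0.4313121  0.30636911]
1469 ((209.25340270996094, 105.80302429199219), (43.85453796386719, 44.92531967163086), 149.951171875) [[ 0.58543504 -0.08435284  0.065     ]]
```

View pics/w7.png

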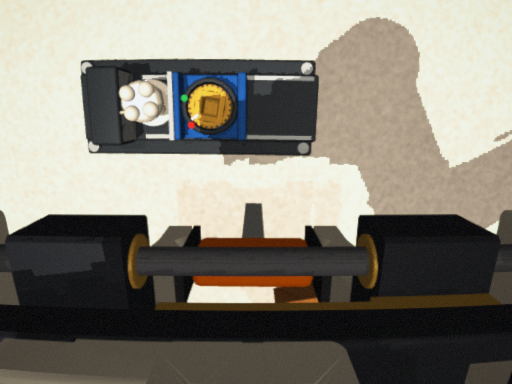

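The wrist view (my last picture) shows the nipped molar upright at (143,102), the hub at (209,106), the gripped handle at (253,262) and the shank tip at about (254,205). From here on I measure with numbers only.

```bash
python3 - <<'E'
from h import *
m=arm.camera_model("wrist"); m["pose"]=np.load("w7pose.npy"); T=np.array(m["pose"]);Ti=np.linalg.inv(T)
rv=cv2.Rodrigues(Ti[:3,:3])[0]
proj=lambda P:cv2.projectPoints(np.array(P,float),rv,Ti[:3,3],K(m),np.array(m["D"],float))[0].reshape(-1,2)
im=cv2.imread("pics/w7.png");g=cv2.cvtColor(im,cv2.COLOR_BGR2GRAY).astype(float)
for r in (206,210,216,224,232): 
    x=np.where(g[r,225:290]<130)[0]+225; print(r,x.min(),x.max(),end=" | ")
print("col254 rows 196..214",g[196:214,252:257].mean(1).round(0))
yaw=-1.7068;tx=np.array([np.cos(yaw),np.sin(yaw),0]);ty=np.array([np.sin(yaw),-np.cos(yaw),0]);c=np.array([.5571,-.0037,.1297])
for z,w in((.1297,.00525),(.1337,.006),(.16,.006)):
    print(z,proj([c*[1,1,0]+[0,0,z]+a*tx*w+b*ty*w for a,b in((1,-1),(1,1),(-1,-1),(-1,1))]).round(1).tolist())
print("shift to hub, tool x,y:",(np.array([.5854,-.0844])-c[:2])@np.c_[tx[:2],ty[:2]])
# vise screws -> yaw
h=cv2.cvtColor(im,cv2.COLOR_BGR2HSV)
S=onz(m,[(307,68.5),(304,148),(87,68),(94,146)],.011);print(S.round(4).tolist(),S.mean(0))
# recess: edge angle histogram inside hub
x0,y0=209,106;p=cv2.resize(im[y0-14:y0+14,x0-14:x0+14],None,fx=12,fy=12,interpolation=3);gg=cv2.cvtColor(p,cv2.COLOR_BGR2GRAY)
L=cv2.createLineSegmentDetector().detect(gg)[0].reshape(-1,4)
for l in L:
    n=np.hypot(l[2]-l[0],l[3]-l[1])
    if n>60:
        W=onz(m,[(x0-14+l[0]/12,y0-14+l[1]/12),(x0-14+l[2]/12,y0-14+l[3]/12)],.065);d=W[1]-W[0];print((l/12).round(1),np.degrees(np.arctan2(d[1],d[0])).round(1)%90-90)
E
```

```text
206 246 261 | 210 245 261 | 216 244 261 | 224 244 262 | 232 243 263 | col254 rows 196..214 [233. 233. 234. 235. 234. 232. 213. 121.  68.  59.  60.  60.  60.  61.
  59.  59.  60.  60.]
0.1297 [[245.9, 201.5], [260.0, 201.5], [245.9, 215.0], [259.9, 215.0]]
0.1337 [[244.7, 202.0], [261.1, 202.0], [244.8, 217.6], [261.0, 217.6]]
0.16 [[243.7, 213.0], [262.2, 213.0], [243.9, 230.3], [262.0, 230.3]]
shift to hub, tool x,y: [ 0.07611775 -0.03898036]
[[0.4856, -0.1105, 0.011], [0.4971, -0.0286, 0.011], [0.715, -0.145, 0.011], [0.7272, -0.0633, 0.011]] [ 0.60621612 -0.08684123  0.011     ]
[ 7.   4.9 21.1  4.9] -8.199999999999989
[ 7.   3.9 16.8  3.9] -8.199999999999989
[ 4.9 21.8  4.9  8.1] -9.799999999999997
[17.   3.  23.8  3. ] -8.099999999999994
[ 4.  21.8  4.  10.1] -9.799999999999997
[ 9.9  6.9  9.9 16.8] -9.599999999999994
[24.9  6.1 24.9 13.8] -9.0
[ 9.   9.9  8.9 21.8] -9.700000000000003
[22.9 18.  22.9 25.1] -9.0
[ 5.9 20.8  5.9  8.1] -9.799999999999997
[ 6.9 18.1  7.   5.2] -9.799999999999997
[24.   9.9 23.9 19.8] -9.099999999999994
[22.  21.  21.9 12. ] -9.0
[16.   5.9 24.8  5.9] -8.099999999999994
[21.  24.9 15.1 24.9] -8.099999999999994
[11.8 21.9 16.9 22. ] -8.300000000000011
[ 6.1  3.  16.7  3. ] -8.300000000000011
```

Emit:
arm_command(
  series=[0,0,0.013,0.4,-0.2,0,0.4,0,0,0.013,0.77,-0.39,0,0.4,0,0,0.013,0.77,-0.39,0.2,0.4,0,0,0.013,0.77,-0.39,0.4,0.4,0,0,0.013,0.77,-0.39,0.4,0.4],
)

```text
t: 15.7
eef_pos: [0.5853, -0.0849, 0.1758]
ee_rot: [3.138, -0.001, -1.727]
force: [-0.4, 0.1, -0.4]
width: 0.0559
gripper_force: 25.0
```

```bash
python3 - <<'E'
from h import *
s=arm.get_state();print(s["t"],s["eef_pos"],s["ee_rot"],s["force"])
m=arm.camera_model("wrist");im=arm.grab_frame("wrist");cv2.imwrite("pics/w8.png",im);np.save("w8pose.npy",m["pose"])
h=cv2.cvtColor(im,cv2.COLOR_BGR2HSV);g=h[...,2]
br=(h[...,0]>15)&(h[...,0]<32)&(h[...,1]>120)&(h[...,2]>80)
for a,c,mk in comps(br,30):
    if c[1]<230:
        p=np.argwhere(mk);print(a,c,"cols",p[:,1].min(),p[:,1].max(),"rows",p[:,0].min(),p[:,0].max())
        for r in range(p[:,0].min(),p[:,0].max()+1,8):
            q=np.where(mk[r])[0];print(r,q.min(),q.max(),len(q),end="|")
r,c=np.mgrid[196:236:4,236:272:3]; print(); print(np.c_[np.arange(196,236,4),g[196:236:4,236:272:3]])
E
```

```text
15.7 [ 0.58525663 -0.08487454  0.17583643] [ 3.13828702e+00 -7.64573941e-04 -1.72655734e+00] [-0.37296404  0.11302648 -0.38196956]
1331 [252.2 196.5] cols 229 275 rows 177 220
177 247 255 8|185 235 270 36|193 230 273 44|201 229 275 47|209 232 273 23|217 236 268 16|
[[196 125 140 142 137 139 140 138 139 110 117 147 135]
 [200 110 140 125 137 149 227 220 233 116 134 140 135]
 [204 131 138 116  74  61  63  67  66  69 241 239 220]
 [208 143 147 167  73  65  61  61  61  68 238 233 243]
 [212 242 236 242  83  61  64  65  61  64 236 211 238]
 [216 211 232 242  70  60  63  59  62  58 235 235  87]
 [220 135 104 128  60  68  58  59  61  62 118  25  59]
 [224  59  64  56  59  58  66  62  59  58  63  67  91]
 [228  56  56  52  61  60  60  61  62  61  59  60  55]
 [232 107 106  79  62  61  61  57  61  63  73  98 132]]
```

```bash
python3 - <<'E'
from h import *
m=arm.camera_model("wrist"); m["pose"]=np.load("w8pose.npy")
s=arm.get_state();tcp=s["eef_pos"];yaw=s["ee_rot"][2];print(tcp,yaw)
im=cv2.imread("pics/w8.png");h=cv2.cvtColor(im,cv2.COLOR_BGR2HSV);g=cv2.cvtColor(im,cv2.COLOR_BGR2GRAY).astype(float)
br=(h[...,0]>15)&(h[...,0]<32)&(h[...,1]>120)&(h[...,2]>80)
mk=[t for t in comps(br,300) if t[1][1]<230][0][2]
hull=cv2.convexHull(np.argwhere(mk)[:,::-1].astype(np.int32)).reshape(-1,2);print("ell",cv2.fitEllipse(hull))
P=onz(m,hull,.065);tx=np.array([np.cos(yaw),np.sin(yaw)]);ty=np.array([np.sin(yaw),-np.cos(yaw)])
A=np.c_[2*P[:,:2],np.ones(len(P))];x=np.linalg.lstsq(A,(P[:,:2]**2).sum(1),rcond=None)[0];print("hub",x[:2],"r",np.sqrt(x[2]+x[:2]@x[:2]))
R=g[208:217,:].mean(0);d=np.gradient(R);l=238+d[238:250].argmin();r=255+d[255:270].argmax();print("shank cols",l,r)
col=g[196:210,249:258].mean(1);print(col.round(0))
dy=np.gradient(col);tr=196+dy.argmin()
zt=tcp[2]-.0878
tip=onz(m,[((l+r)/2,tr)],zt)[0,:2]-tx*.00525;print("tip",tr,tip,zt,"tcp->tip",(tip-tcp[:2])@np.c_[tx,ty])
print("tip->hub tool xy mm",(x[:2]-tip)@np.c_[tx,ty]*1e3)
E
```

```text
[ 0.58601089 -0.08495214  0.17714659] -1.7262259597977783
ell ((251.9018096923828, 200.13153076171875), (46.77458190917969, 47.12616729736328), 89.39119720458984)
hub [ 0.58566922 -0.08477873] r 0.01957333549905423
shank cols 244 262
[102. 108. 137. 168. 161. 118.  94.  73.  62.  60.  60.  61.  60.  60.]
tip 201 [ 0.58471963 -0.0856965 ] 0.08934658904254199 tcp->tip [0.00093528 0.00116047]
tip->hub tool xy mm [-1.05370745 -0.79606581]
```

Emit:
arm_command(
  series=[0,0,0,-0.006,0,0.12,0.4,0,0,0,-0.006,0,0.22,0.4,0,0,0,-0.006,0,0.25,0.4,0,0,0,-0.006,0,0.28,0.4,0,0,0,-0.006,0,0.28,0.4],
)

```text
t: 16.38
eef_pos: [0.586, -0.0852, 0.1495]
ee_rot: [3.142, -0.0, -1.728]
force: [0.2, -0.1, -1.2]
width: 0.0563
gripper_force: 25.0
```

Emit:
arm_command(
  series=[0,0,0,0,0,0.02,0.4,0,0,0,0,0,0.04,0.4,0,0,0,0,0,0.04,0.4],
)

```text
t: 16.75
eef_pos: [0.5859, -0.0852, 0.1454]
ee_rot: [3.142, -0.0, -1.728]
force: [0.1, 0.5, -0.3]
width: 0.0558
gripper_force: 25.0
```

The tip is 7 mm below the mouth with no force, so it is in. I'll press on to the bottom.

Emit:
arm_command(
  series=[0,0,0,0,0,0.03,0.4,0,0,0,0,0,0.06,0.4,0,0,0,0,0,0.08,0.4,0,0,0,0,0,0.08,0.4],
)

```text
t: 17.25
eef_pos: [0.5859, -0.0852, 0.1373]
ee_rot: [3.141, -0.0, -1.728]
force: [0.8, -0.5, -1.4]
width: 0.056
gripper_force: 25.0
```

Emit:
arm_command(
  series=[0,0,0,0,0,0.01,0.4,0,0,0,0,0,0.015,0.4,0,0,0,0,0,0.015,0.4],
)

```text
t: 17.62
eef_pos: [0.586, -0.0852, 0.1361]
ee_rot: [-3.142, 0.0, -1.728]
force: [0.3, -0.1, -2.2]
width: 0.0559
gripper_force: 25.0
```

Emit:
arm_command(
  series=[0,0,0.08,0,0,0,0.4,0,0,0.16,0,0,0,0.4,0,0,0.24,0,0,0,0.4,0,0,0.32,0,0,0,0.4,0,0,0.4,0,0,0,0.4,0,0,0.48,0,0,0,0.4,0,0,0.54,0,0,0,0.4,0,0,0.54,0,0,0,0.4],
)

```text
t: 18.62
eef_pos: [0.5848, -0.0847, 0.1358]
ee_rot: [3.14, -0.001, -2.577]
force: [-3.9, 4.2, 1.1]
width: 0.0561
gripper_force: 25.0
```

```bash
python3 - <<'E'
from h import *
s=arm.get_state();print(s["t"],s["eef_pos"],s["ee_rot"],s["force"],s["moment"],s["q"][5])
E
```

```text
18.625 [ 0.58478167 -0.08465156  0.1358267 ] [ 3.13979414e+00 -1.39861362e-03 -2.57726165e+00] [-3.91779783  4.19983915  1.1228233 ] [1.72057165 1.56874633 0.10643707] -1.1917002701547066
```

Emit:
arm_command(
  series=[0,0,0.04,0,0,0,0.4,0,0,0.08,0,0,0,0.4,0,0,0.1,0,0,0,0.4,0,0,0.1,0,0,0,0.4],
)

```text
t: 19.12
eef_pos: [0.5847, -0.0844, 0.1358]
ee_rot: [3.14, -0.002, -2.733]
force: [-4.8, 5.6, 1.4]
width: 0.056
gripper_force: 25.0
```

```bash
python3 - <<'E'
from h import *
s=arm.get_state();print(s["t"],s["eef_pos"],s["ee_rot"],s["force"],s["moment"])
E
```

```text
19.125 [ 0.58471032 -0.08444427  0.13582332] [ 3.13975206e+00 -1.60817757e-03 -2.73337891e+00] [-4.82332467  5.57386585  1.35915743] [2.18626375 1.71475806 0.09994006]
```

Emit:
arm_command(
  series=[0,0,0.03,0,0,0,0.4,0,0,0.05,0,0,0,0.4,0,0,0.05,0,0,0,0.4],
)

```text
t: 19.5
eef_pos: [0.5847, -0.0844, 0.1358]
ee_rot: [3.14, -0.002, -2.812]
force: [-4.5, 5.4, 1.0]
width: 0.0559
gripper_force: 25.0
```

```bash
python3 - <<'E'
from h import *
s=arm.get_state();print(s["t"],s["eef_pos"],s["ee_rot"],s["force"],s["moment"])
E
```

```text
19.5 [ 0.58470181 -0.08435627  0.13582449] [ 3.13981211e+00 -1.75410049e-03 -2.81191285e+00] [-4.48520753  5.4008394   1.0163314 ] [2.34251774 1.74453504 0.12326443]
```

Emit:
arm_command(
  series=[0,0,0.03,0,0,0,0.4,0,0,0.05,0,0,0,0.4,0,0,0.05,0,0,0,0.4],
)

```text
t: 19.88
eef_pos: [0.5847, -0.0843, 0.1358]
ee_rot: [3.14, -0.002, -2.89]
force: [-4.8, 6.2, 2.7]
width: 0.0559
gripper_force: 25.0
```

```bash
python3 - <<'E'
from h import *
s=arm.get_state();print(s["t"],s["eef_pos"],s["ee_rot"],s["force"],s["moment"])
E
```

```text
19.875 [ 0.58472028 -0.08426375  0.1358248 ] [ 3.13980590e+00 -1.76249260e-03 -2.89046605e+00] [-4.79394242  6.16862081  2.74070868] [2.48785054 1.74332491 0.07843798]
```

Emit:
arm_command(
  series=[0,0,0.03,0,0,0,0.4,0,0,0.05,0,0,0,0.4,0,0,0.05,0,0,0,0.4],
)

```text
t: 20.25
eef_pos: [0.5847, -0.0842, 0.1358]
ee_rot: [3.14, -0.002, -2.969]
force: [-4.6, 6.0, 1.6]
width: 0.056
gripper_force: 25.0
```

```bash
python3 - <<'E'
from h import *
s=arm.get_state();print(s["t"],s["eef_pos"],s["ee_rot"],s["force"],s["moment"],s["q"][5])
m=arm.camera_model("wrist");im=arm.grab_frame("wrist");cv2.imwrite("pics/w9.png",im)
h=cv2.cvtColor(im,cv2.COLOR_BGR2HSV)
gr=(h[...,0]>50)&(h[...,0]<80)&(h[...,1]>130)&(h[...,2]>60)
rd=((h[...,0]<4)|(h[...,0]>174))&(h[...,1]>180)&(h[...,2]>90)
wh=(h[...,1]<40)&(h[...,2]>200)
for n,k,a0 in(("g",gr,4),("r",rd,4),("w",wh,6)):
    for a,c,mk in comps(k,a0):
        if 120<c[1]<240 and 190<c[0]<320 and a<400: print(n,a,c,rect(mk),onz(m,[c],.065).round(4))
E
```

```text
20.25 [ 0.58472662 -0.08418703  0.1358287 ] [ 3.13984930e+00 -1.84367198e-03 -2.96902493e+00] [-4.64236503  5.98565477  1.58109388] [2.76643902 1.81431487 0.15345225] -1.5834490092977234
```

Emit:
arm_command(
  series=[0,0,0.03,0,0,0,0.4,0,0,0.05,0,0,0,0.4,0,0,0.05,0,0,0,0.4],
)

```text
t: 20.68
eef_pos: [0.5848, -0.0841, 0.1358]
ee_rot: [3.14, -0.002, -3.048]
force: [-4.7, 7.2, 2.5]
width: 0.0556
gripper_force: 25.0
```

```bash
python3 - <<'E'
from h import *
s=arm.get_state();print(s["t"],s["eef_pos"],s["ee_rot"],s["force"],s["moment"],s["q"][5])
im=cv2.imread("pics/w9.png");h=cv2.cvtColor(im,cv2.COLOR_BGR2HSV)
gr=(h[...,0]>45)&(h[...,0]<85)&(h[...,1]>100)&(h[...,2]>40)
rd=((h[...,0]<4)|(h[...,0]>174))&(h[...,1]>150)&(h[...,2]>60)
br=(h[...,0]>15)&(h[...,0]<32)&(h[...,1]>120)&(h[...,2]>80)
for n,k in(("g",gr),("r",rd),("br",br),("o",orange(im))):
    for a,c,mk in comps(k,4): print(n,a,c)
E
```

```text
20.675 [ 0.58477505 -0.08410166  0.13584846] [ 3.13988417e+00 -1.83078009e-03 -3.04760449e+00] [-4.69137855  7.15751014  2.45568852] [2.91975816 1.78892161 0.05228273] -1.6620219008211945
br 1612 [254.  209.6]
br 250 [131.6 262. ]
br 214 [373.5 263.1]
br 4 [159.5 302. ]
br 4 [164.  302.2]
br 28 [211.4 304.1]
br 31 [231.5 304. ]
br 6 [244.2 304.3]
br 9 [271.9 306.1]
br 7 [328.1 305.9]
br 4 [334.  303.8]
br 8 [337.4 305. ]
br 4 [346.5 303.2]
br 4 [351.  304.2]
br 5 [165.4 306. ]
br 5 [183.4 305.4]
br 5 [186.8 305.2]
br 10 [260.8 306.5]
br 6 [279.2 304.7]
br 8 [284.4 306.5]
br 19 [294.4 305.8]
br 8 [305.  305.9]
br 10 [310.5 306.6]
br 4 [318.5 305.2]
br 5 [174.2 306.8]
br 4 [191.8 306.5]
br 5 [238.2 307.6]
br 4 [267.  307.2]
o 805 [252.6 241.6]
o 1143 [253.  280.4]
```

Emit:
arm_command(
  series=[0,0,0.02,0.01,0.012,0,0.4,0,0,0.04,0.01,0.012,0,0.4,0,0,0.04,0.01,0.012,0,0.4],
)

```text
t: 21.05
eef_pos: [0.5844, -0.0838, 0.1359]
ee_rot: [3.141, -0.001, -3.11]
force: [-3.5, 3.6, 0.3]
width: 0.056
gripper_force: 25.0
```

```bash
python3 - <<'E'
from h import *
s=arm.get_state();print(s["t"],s["eef_pos"],s["ee_rot"],s["force"],s["moment"],s["q"][5])
m=arm.camera_model("wrist");im=arm.grab_frame("wrist");cv2.imwrite("pics/w10.png",im)
g=cv2.cvtColor(im,cv2.COLOR_BGR2GRAY)
h=cv2.cvtColor(im,cv2.COLOR_BGR2HSV)
br=(h[...,0]>15)&(h[...,0]<32)&(h[...,1]>120)&(h[...,2]>80)
mk=max((t for t in comps(br,300) if t[1][1]<240),key=lambda t:t[0])[2]
e=cv2.fitEllipse(cv2.convexHull(np.argwhere(mk)[:,::-1].astype(np.int32)));print(e)
x0,y0=map(int,e[0]);r=30;p=cv2.resize(g[y0-r:y0+12,x0-r:x0+r],None,fx=8,fy=8,interpolation=3)
for l in cv2.createLineSegmentDetector().detect(p)[0].reshape(-1,4):
    n=np.hypot(l[2]-l[0],l[3]-l[1])
    if n>64:
        A=l.reshape(2,2)/8+[x0-r,y0-r];W=onz(m,A,.065);d=W[1]-W[0];print(A.round(1).tolist(),round(np.degrees(np.arctan2(d[1],d[0]))%90,1))
print(mk.any(0).nonzero()[0][[0,-1]],mk.any(1).nonzero()[0][[0,-1]])
E
```

```text
21.05 [ 0.58442658 -0.08379526  0.1358678 ] [ 3.14113660e+00 -8.50322770e-04 -3.11022804e+00] [-3.46289425  3.57373772  0.3394136 ] [1.85253423 1.3565635  0.22138923] -1.7270796650455953
((253.31756591796875, 213.90914916992188), (54.1238899230957, 55.828575134277344), 70.11835479736328)
[[225.9, 211.0], [225.9, 222.8]] 0.5
[[281.9, 220.7], [281.9, 206.0]] 3.2
[[259.8, 186.9], [246.0, 186.9]] 1.8
[226 281] [187 237]
```

Emit:
arm_command(
  series=[0,0,0.03,0.005,0.005,0,0.4,0,0,0.03,0.005,0.005,0,0.4],
)

```text
t: 21.35
eef_pos: [0.5842, -0.0836, 0.1359]
ee_rot: [-3.142, -0.0, 3.127]
force: [-2.5, 2.1, -0.7]
width: 0.0562
gripper_force: 25.0
```

```bash
python3 - <<'E'
from h import *
s=arm.get_state();print(s["t"],s["eef_pos"],s["ee_rot"],s["force"],s["moment"],s["q"])
E
```

```text
21.35 [ 0.5841627  -0.08362116  0.13587785] [-3.14156154e+00 -4.73554730e-04  3.12678998e+00] [-2.46296714  2.06970972 -0.66182526] [1.02538702 0.94654484 0.32884627] [ 1.88810157e-01  3.17146523e-01 -3.27180909e-01 -8.16340916e-05
 -9.26938959e-01 -1.77436013e+00]
```

The turning moment is climbing past the 0.12 N m friction, to 0.33, so the hub is at its stop. One small extra push, then release and rise.

Emit:
arm_command(
  series=[0,0,0.02,0.005,0.005,0,0.4,0,0,0.02,0.005,0.005,0,0.4],
)

```text
t: 21.6
eef_pos: [0.5838, -0.0834, 0.1359]
ee_rot: [-3.141, -0.0, 3.095]
force: [-1.2, -0.2, -3.1]
width: 0.0561
gripper_force: 25.0
```

Emit:
arm_command(
  series=[0,0,0,0,0,0,1,0,0,0,0,0,0,1,0,0,0,0,0,0,1,0,0,0,0,0,0,1],
)

```text
t: 22.1
eef_pos: [0.5841, -0.0831, 0.1363]
ee_rot: [3.142, 0.001, 3.095]
force: [0.6, -0.3, 0.1]
width: 0.0861
gripper_force: 0.0
```

Emit:
arm_command(
  series=[0,0,0,0,0,-0.2,1,0,0,0,0,0,-0.5,1,0,0,0,0,0,-1,1,0,0,0,0,0,-1,1,0,0,0,0,0,-1,1],
)

```text
t: 22.72
eef_pos: [0.5837, -0.083, 0.236]
ee_rot: [3.141, 0.0, 3.095]
force: [0.2, 0.9, -0.5]
width: 0.088
gripper_force: 0.0
```

Emit:
arm_command(
  series=[0,0,0,0.5,0,0,1,0,0,0,1,0,0,1,0,0,0,1,0,0,1,0,0,0,1,0,0,1],
)

```text
t: 23.22
eef_pos: [0.4839, -0.0784, 0.2357]
ee_rot: [-3.141, -0.0, 3.095]
force: [0.6, -0.1, -0.3]
width: 0.0874
gripper_force: 0.0
```

```bash
python3 - <<'E'
from h import *
s=arm.get_state();print(s["t"],s["eef_pos"],s["ee_rot"],s["force"],s["q"])
m=arm.camera_model("wrist");im=arm.grab_frame("wrist");cv2.imwrite("pics/w11.png",im);np.save("w11pose.npy",m["pose"])
h=cv2.cvtColor(im,cv2.COLOR_BGR2HSV)
gr=(h[...,0]>45)&(h[...,0]<85)&(h[...,1]>120)&(h[...,2]>50)
rd=((h[...,0]<4)|(h[...,0]>174))&(h[...,1]>170)&(h[...,2]>80)
br=(h[...,0]>15)&(h[...,0]<32)&(h[...,1]>120)&(h[...,2]>80)
for n,k,a0 in(("g",gr,4),("r",rd,4),("br",br,100),("o",orange(im),100)):
    for a,c,mk in comps(k,a0): print(n,a,c,rect(mk),onz(m,[c],.065 if n!="o" else .146).round(4))
E
```

```text
23.225 [ 0.48387505 -0.07841716  0.23572639] [-3.14140800e+00 -2.69021946e-04  3.09513313e+00] [ 0.6473786  -0.11237278 -0.29008218] [ 2.41435866e-01  6.09406406e-02 -4.03206134e-01  1.12563596e-04
 -1.10695993e+00 -1.85874207e+00]
g 22 [243.1 292.1] ((243.0, 292.0), (4.0, 4.0), 90.0) [[ 0.6072 -0.0955  0.065 ]]
r 353 [ 16.8 151.7] ((17.700000762939453, 151.90000915527344), (37.94733428955078, 13.28156566619873), 18.434947967529297) [[ 0.4391 -0.3195  0.065 ]]
r 1262 [ 13.3 186.3] ((15.5, 184.5), (49.0, 31.0), 90.0) [[ 0.4749 -0.3321  0.065 ]]
r 105 [ 16.7 211.5] ((19.835914611816406, 211.750244140625), (36.21619415283203, 4.698148727416992), 5.355824947357178) [[ 0.5027 -0.335   0.065 ]]
r 26 [265.7 289.3] ((266.0000305175781, 289.5000305175781), (4.949747085571289, 4.949747562408447), 45.0) [[ 0.6048 -0.0703  0.065 ]]
br 135 [433.4 259.7] ((433.0455627441406, 260.36602783203125), (41.101009368896484, 6.2545013427734375), 86.98721313476562) [[0.5794 0.1166 0.065 ]]
br 126 [ 71.  263.2] ((71.74584197998047, 262.420654296875), (7.509961128234863, 41.03657150268555), 1.3971810340881348) [[ 0.565  -0.2849  0.065 ]]
br 101 [241.7 280.5] ((241.0, 281.5), (11.0, 10.0), 90.0) [[ 0.5926 -0.0963  0.065 ]]
br 114 [262.8 281.2] ((263.5, 282.0), (12.0, 11.0), 90.0) [[ 0.5945 -0.0731  0.065 ]]
```

Emit:
arm_command(
  series=[0,0,0,-0.5,0,-0.1,1,0,0,0,-1,0,-0.2,1,0,0,0,-1,0,-0.2,1],
)

```text
t: 23.65
eef_pos: [0.5874, -0.0833, 0.2543]
ee_rot: [-3.141, -0.001, 3.094]
force: [-0.9, -0.3, -0.3]
width: 0.0877
gripper_force: 0.0
```

Emit:
arm_command(
  series=[0,0,0,-0.5,0,0,1,0,0,0,-1,0,0,1,0,0,0,-1,0,0,1,0,0,0,-1,0,0,1],
)

```text
t: 24.15
eef_pos: [0.6835, -0.0879, 0.2545]
ee_rot: [-3.141, -0.002, 3.094]
force: [-0.2, -0.0, 0.2]
width: 0.0876
gripper_force: 0.0
```

```bash
python3 - <<'E'
from h import *
s=arm.get_state();print(s["t"],s["eef_pos"],s["ee_rot"])
m=arm.camera_model("wrist");im=arm.grab_frame("wrist");cv2.imwrite("pics/w12.png",im);np.save("w12pose.npy",m["pose"])
h=cv2.cvtColor(im,cv2.COLOR_BGR2HSV)
gr=(h[...,0]>45)&(h[...,0]<85)&(h[...,1]>120)&(h[...,2]>50)
rd=((h[...,0]<4)|(h[...,0]>174))&(h[...,1]>170)&(h[...,2]>80)
br=(h[...,0]>15)&(h[...,0]<32)&(h[...,1]>120)&(h[...,2]>80)
wh=(h[...,1]<70)&(h[...,2]>150)
near=lambda c:200>c[1] and 190<c[0]<330
for n,k,a0 in(("g",gr,4),("r",rd,4),("br",br,60),("o",orange(im),60),("w",wh,4)):
    for a,c,mk in comps(k,a0):
        if near(c): print(n,a,c,np.round(rect(mk)[0]+rect(mk)[1],1),round(rect(mk)[2],1),onz(m,[c],.065 if n!="o" else .146).round(4))
E
```

```text
24.15 [ 0.683479   -0.08790254  0.25446574] [-3.14125402e+00 -2.48456937e-03  3.09441664e+00]
g 32 [243.2 105.6] [243.  105.5   5.    6. ] 90.0 [[ 0.6068 -0.0946  0.065 ]]
r 30 [267.3 102. ] [267.3 102.3   4.9   5.7] 45.0 [[ 0.6044 -0.0702  0.065 ]]
br 380 [253.2  94.2] [252.8  95.2  15.9  35.1] 87.5 [[ 0.5962 -0.084   0.065 ]]
o 1456 [252.   73.3] [252.1  73.4  20.5  72.6] 86.7 [[ 0.5863 -0.0846  0.146 ]]
w 72520 [264.7 135.6] [255.5 123.  511.  246. ] 0.0 [[ 0.6378 -0.0741  0.065 ]]
w 4 [246.8  97.2] [246.5  97.    2.    1. ] 90.0 [[ 0.5988 -0.0905  0.065 ]]
w 174 [241.8 121.9] [237.8 123.   15.9  36.2] 64.2 [[ 0.6229 -0.0969  0.065 ]]
w 396 [244.3 135.3] [244. 135.  18.  26.] 90.0 [[ 0.6365 -0.095   0.065 ]]
w 68 [194.  131.2] [193.5 131.5  25.    3. ] -0.0 [[ 0.6297 -0.1465  0.065 ]]
w 8 [252.9 149.1] [253. 149.   2.   2.] 90.0 [[ 0.6511 -0.0869  0.065 ]]
w 46 [237.9 153.4] [237.6 153.4   3.5  15.3] 82.9 [[ 0.6548 -0.1027  0.065 ]]
w 25 [252.4 153.9] [252.5 154.    2.    9. ] 90.0 [[ 0.656  -0.0876  0.065 ]]
w 61 [208.8 197.8] [209. 198.   8.   8.] 90.0 [[ 0.7011 -0.1369  0.065 ]]
```

```bash
python3 - <<'E'
from h import *
m=arm.camera_model("wrist");m["pose"]=np.load("w12pose.npy");im=cv2.imread("pics/w12.png");h=cv2.cvtColor(im,cv2.COLOR_BGR2HSV)
print(h[90:106,238:258,1])
C=np.array([.5857,-.0844])
k=np.zeros(h.shape[:2],bool);k[92:103,240:262]=True
k&=(h[...,1]<110)&(h[...,2]>130)
for a,c,mk in comps(k,2):
    P=onz(m,np.argwhere(mk)[:,::-1],.066)[:,:2]-C;print(a,c,np.degrees(np.arctan2(*P.mean(0)[::-1])),np.linalg.norm(P.mean(0)))
E
```

```text
[[198 202 201 195 200 199 197 197 190 160 105  40  30  53  69  69  88 104
  139 177]
 [197 198 197 189 198 200 199 197 202 196 165 133 141 132 161 175 168 178
  191 201]
 [198 196 191 193 194 197 197 189 198 200 203 196 198 191 197 194 192 197
  202 197]
 [198 194 194 194 199 196 195 191 191 192 192 197 198 212 201 203 200 205
  196 200]
 [169 197 199 199 208 201 194 193 184 153 164 188 200 205 201 199 195 194
  209 203]
 [146 190 198 198 197 195 196 190 141  81  90 169 196 192 200 204 202 195
  203 199]
 [167 195 198 199 205 196 191 166  92  42  59 158 205 205 203 198 197 203
  205 198]
 [144 189 194 191 204 199 200 149  59  42  80 181 197 195 197 203 204 203
  198 211]
 [ 47 162 178 131 187 207 189 119  44  51 122 190 199 208 196 206 199 195
  205 207]
 [ 80  23  82 131 178 195 161  86  44  76 168 205 204 196 204 200 204 200
  205 202]
 [ 51  87  62  48 173 180 127  50  52 122 184 206 204 202 199 195 202 198
  202 206]
 [ 21  14  81  87  34 112  80  42  58 156 198 190 189 202 201 204 196 199
  198 194]
 [ 18  25  29  40 119  52  43  49  76 175 190 180 158 195 204 200 172 164
  196 207]
 [ 64  22  21 121 166 169 104  68  63 169 171 148 131 184 192 189 160 130
  182 187]
 [183  87 101 160 185 174 178 161 127  20  28  14  23 159 182 164  75  61
   46  34]
 [198 181 142 191 193 194 181 186 155  60  39  49  85   0  57  80  17  38
   58  64]]
17 [246.5  97.9] -25.209968419786012 0.01522292624998632
```

The pointer lines up with the green dot (-25.2° against -25.8°). The key's handle sits over the hub axis to within 1 mm, and the gripper is clear. Handing in.

```bash
python3 -c "
from station import arm
print(arm.job_done())"
```

```text
the job is handed in; nothing more can be done
None
```

I handed the job in at about 24 s: the molar is nipped upright, the key stands in the hub turned to the green dot, and the lung, eyeball and liver were not touched; the hand-in gave no verdict back.

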